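# Load a battery pack in the tester and hold its contact plunger at half travel

## Robot

A 6-joint arm with a two-finger parallel gripper is mounted at the origin on the work surface. World frame = base frame: x ahead of the robot, y to its left, z up, the work surface at z = 0. Lengths are in m, angles in rad, forces in N, time in s.
With the tool pointing down it reaches from about 0.25 to 0.775 m from the base axis. Payload 8.9 kg.
Tool frame: the origin (TCP) lies at the very end of the fingers, on their centre line; the grasp point (between the pads) lies 19 mm behind it (tcp_to_grasp is the distance from the TCP to the grasp point, in m); y points along the fingers, z is the direction in which the jaws open and shut, and the axes are right-handed (so a half turn about y gives the same grasp; the last joint's range is limited). The gripper opens to 85 mm and grips with 20 to 120 N. Pads are 22 mm wide; open, the fingers measure 114 mm over their backs; the gripper's body (76 mm by 85 mm) begins 54 mm behind the grasp point. The pads swing forward as they close: fully open they stand 13 mm farther back than shut.
Start: joints at [1.136, 0.291, -0.153, 1.127, 0, 1.431], TCP at [0.153, 0.502, 0.193] pointing down, gripper open.
Joint ranges: [-2.52, 2.52], [-0.91, 1.74], [-1.3, 1.37], [-1.96, 2.02], [-1.52, 1.47], [-3.14, 3.14]. Speed limits (rad/s): [2.22, 2.22, 2.79, 3.14, 3.14, 3.14].

## Interface

Orientations are given as a rotation vector (axis times angle).
In Python, from plant import goto, line_to, goto_joints, gripper_to, dwell, solve_ik, read_camera, PlanningError, job_done, boxes_of, cut_out, place_of, get_time_s, get_joint_positions, get_qd, get_effort, get_tcp_pos, get_eef_rot, get_wrist_force, get_wrist_torque, get_opening, tcp_to_grasp gives the robot as it stands. The module is installed in compiled form; this text tells all that it offers. Calls block until the motion is done:
- goto(position, orientation): joint-space move of the TCP to a pose.
- line_to(position, rate=0.15, orientation=None, stop_force=None): straight line of the TCP; orientation=None keeps the orientation; rate is the mean speed in m/s. With stop_force (N) it stops when the force on the tool has changed by that much, and returns True; else False.
- goto_joints(angles): joint-space move.
- gripper_to(opening): opening from 0.0 (shut) to 1.0 (fully open); the grip force is fixed at half the most; returns when the fingers have stopped.
- dwell(seconds).
- solve_ik(position, orientation): joint angles nearest the present ones, or None.
- read_camera(name): name is "side" or "top" or "wrist"; returns a dict with "image" (480x640x3 uint8, red, green, blue), "range_z" (480x640 float32, m along the optical axis (not along the pixel's ray), 0 where there is no reading), "fx", "fy", "cx", "cy" (pixels), "position" and "orientation" of the camera in the world; the wrist camera has in their place "tool_from_camera" (4x4, takes a point from camera to tool coordinates, whose origin is the TCP and whose axes are the tool frame's). Camera axes: x right, y up, looking along -z (the intrinsics and any distortion apply to the point x, -y, -z); pixel columns grow to the right and rows downward; lengths in m; the calibration is good to about 2 mm. The wrist camera is an equidistant fisheye: a pixel r from the principal point sees the ray r / f radians off the axis. A picture is of the moment at which its call begins: read the wrist's pose just before it.
A pose or a line that the arm cannot do raises PlanningError and nothing moves.
- job_done(): hands the job in, once; it reports no verdict.
Trained networks look in a picture, given as the dict that the camera call returned (one of the last four; its "shot" number tells which), for a name from the list of things; names that differ only in an ending like _2 or _b are one class to them, and where a whole thing is asked for, a point or a joint stands for the part that bears it (a point fixed in the world has none). Each returns a list of dicts, best first, with "confidence" (0 to 1); they miss things now and then, are a little off and sometimes report something else, mostly with a low value. They report only what shows in the picture. A call takes as long as a camera call. They do not tell look-alikes from the thing itself.
- boxes_of(picture, target): "at" ([column, row] as shares, 0 to 1, of the picture: columns of its width, rows of its height, amid what is visible of it).
- cut_out(picture, target): "mask" (480x640 bool, what is visible of it) and "at" ([column, row] as shares, 0 to 1, of the picture: columns of its width, rows of its height, amid what is visible of it).
- place_of(picture, target): "at" ([column, row] as shares, 0 to 1, of the picture: columns of its width, rows of its height: a listed point, or the origin of a listed thing).
Readings, each from a call of its own:
- get_time_s(): time.
- get_joint_positions(): joint angles.
- get_qd(): joint speeds.
- get_effort(): joint torques, N m.
- get_tcp_pos(): TCP position.
- get_eef_rot(): TCP orientation.
- get_wrist_force(): force on the tool from outside, world axes, zero at the start.
- get_wrist_torque(): the same for the moment, N m.
- get_opening(): opening from 0.0 (shut) to 1.0 (fully open).
Only numpy, scipy, OpenCV 4.12 (cv2) and the standard library are available. Lean on these libraries where they do the work, as an engineer would, in place of code of your own. Each camera call takes 0.05 s, during which the arm holds its last target. There are 200 camera calls.

## Task

Put the blue battery pack flat into the open nest of the battery tester (the other bay is blanked off), setting it down rather than dropping it, and let go of it. Then, with the gripper's fingertips, press the red plunger in front of that same bay halfway down (10 mm, knob top level with the green stripe), never to the bottom, and finish while still holding it there. Leave the other plunger and everything else on the desk alone.

Things in the scene. Friction and masses are not known exactly. Their poses are not given: they have to be found in the camera images.
- pack: blue battery pack to be tested, black ends, white label on top, a 70 (x) x 38 (y) x 22 (z) mm block of about 0.1 kg lying flat on the pink mat; origin at the centre of its underside, z up. It may go in the nest either way round.
- old_pack: a grey pack of the same shape and size, a bystander; origin as for the blue one
- station: battery tester, a grey box 240 (x) x 280 (y) x 30 (z) mm fixed to the desk; origin at the centre of its underside. -x faces the operator (the robot), +y is its left side. Two bays stand side by side, each with its own plunger 104 mm in front (-x) of it; a yellow mark joins the two. Along the rear edge runs a black hump, 52 mm high above the desk. Beside each plunger, 38 mm outward of its axis, stands a white gauge post, 5 mm thick, 85 mm high above the desk.
- bay_left (a point): centre of the left (+y) bay, on the tester's top face, 30 mm above the desk
- bay_right (a point): centre of the right (-y) bay, on the tester's top face
- nest: the open nest, fixed in one of the two bays (which one varies): an aluminium plate 96 (x) x 64 (y) x 4 mm with four white L-shaped corner guides rising 10 mm above it around an opening of 76 (x) x 44 (y) mm, so the pack has 3 mm to spare on every side. The long sides are open between the guides over 54 mm, the short sides over 18 mm, so fingers can straddle the pack across its 38 mm width. Origin at the centre of the plate's underside, axes as the tester's
- nest_seat (a point): centre of the nest's floor (34 mm above the desk), where the middle of the pack's underside belongs; x along the pack's long side
- blank: black blanking block 96 x 64 x 16 mm with a yellow bar, fixed in the other bay: that bay and its plunger are out of use; origin at the centre of its underside
- plunger_left (a joint): travel of the left plunger, m: 0 at rest (up), 0.020 at the bottom stop, grows as it is pressed down. A spring pushes it up: about 2.5 N to start it, about 6 N at half travel, 9 N at the bottom; it springs back when let go
- plunger_right (a joint): the same for the right plunger
- knob_left (a point): centre of the flat top of the left plunger's red round knob, 38 mm across; 75 mm above the desk at rest, 65 mm at half travel (the 6 mm wide green stripe of the gauge post beside it is centred there), 55 mm at the bottom; moves with the knob
- knob_right (a point): the same for the right plunger
- terminal: black handheld terminal with keys and a printer drum, bystander beyond the mat, 88 x 200 x 60 mm
- open_terminal: opened black terminal with green circuit board, bystander on the left, 88 x 200 x 40 mm
- screwdriver: red screwdriver, bystander, lying left in front of the tester
- paper_roll: standing paper roll, bystander, 50 mm across, 56 mm high
- dish: white dish, bystander on the right, 90 mm across, 28 mm high
Things that resemble listed ones, but are neither listed nor needed, are in the scene too. There is more than one size of the pack; the one meant has the size given above.

How it is judged:
On the way, in this order (a step that is already met when the one before it is completed fails the run):
1. the blue pack lies seated in the open nest and has been let go (horizontal distance between pack and nest_seat below 0.006 m and z of pack in the frame of nest_seat below 0.003 m and angle between pack's own z axis and vertical below 0.08 rad and angle between the x axis of pack and the x axis of nest, either way round below 0.15 rad and contact force between the fingers and pack below 0.2 N), for 0.2 s.
2. the fingers hold the plunger of that bay at half travel (((horizontal distance between nest_seat and bay_left below 0.02 m and value of joint plunger_left between 0.007 and 0.013 m and value of joint plunger_right below 0.003 m) or (horizontal distance between nest_seat and bay_right below 0.02 m and value of joint plunger_right between 0.007 and 0.013 m and value of joint plunger_left below 0.003 m)) and contact force between the fingers and station above 1.5 N), for 0.3 s.
At the end, for the whole second after the job is handed in: The blue pack lies flat on the floor of the open nest (within 6 mm and 0.15 rad, within 3 mm in height), untouched; the fingers are pressing the plunger of that bay with over 1.5 N and its travel is 7 to 13 mm (of 20); the other plunger is up (under 3 mm) (all of step 1 and all of step 2); the arm keeps its last pose, push and grip.
It fails at once if the plunger is pressed to the bottom (over 17.5 mm) (value of joint any of plunger_left, plunger_right above 0.0175 m).
It fails at once if the plunger of the blanked-off bay is pressed (over 5 mm) ((horizontal distance between nest_seat and bay_left below 0.02 m and value of joint plunger_right above 0.005 m) or (horizontal distance between nest_seat and bay_right below 0.02 m and value of joint plunger_left above 0.005 m)).
It fails at once if the blue pack is dropped from a height (loose with its underside over 80 mm above the desk) (height (world z) of pack above 0.08 m and contact force between the fingers and pack below 0.05 N).
It fails at once if a bystander is moved by more than 30 mm (distance of any of old_pack, terminal, open_terminal, screwdriver, paper_roll, dish from where it was at the start of the episode above 0.03 m).
It also fails if it takes over 42 s, if anything falls off the work surface, if the arm or the gripper's body presses on something with over 40 N, if the wrist force passes 120 N, or if a joint passes its speed limit or range.

## Working session

There is one attempt and no reset: what is moved stays moved. The work goes in short steps, each a Python script; the robot and the scene stay as the last script left them, time stands still between calls to the robot, and variables do not carry over. Pictures are saved under pics/ and viewed, about 8 in all and at most 12, crops included, and the job is handed in when it is done.

```bash
mkdir -p pics; cat > h.py <<'E'
import numpy as np, cv2
from scipy.spatial.transform import Rotation as R
from plant import *
def save(p,n): cv2.imwrite('pics/'+n, cv2.cvtColor(p['image'],cv2.COLOR_RGB2BGR))
def ext(p,tcp=None,rot=None):
    if 'tool_from_camera' in p:
        T=np.eye(4);T[:3,:3]=R.from_rotvec(rot).as_matrix();T[:3,3]=tcp
        return T@np.array(p['tool_from_camera'])
    T=np.eye(4);o=np.array(p['orientation'],float)
    T[:3,:3]=o if o.shape==(3,3) else R.from_rotvec(o).as_matrix()
    T[:3,3]=p['position'];return T
def ray(p,u,v):
    x=(np.asarray(u,float)-p['cx'])/p['fx'];y=(np.asarray(v,float)-p['cy'])/p['fy']
    if 'tool_from_camera' in p:
        r=np.hypot(x,y)+1e-9;s=np.sin(r)/r
        return np.stack([x*s,-y*s,-np.cos(r)],-1)
    return np.stack([x,-y,-np.ones_like(x)],-1)
def onplane(p,u,v,z,T):
    d=ray(p,u,v)@T[:3,:3].T;o=T[:3,3]
    return o+d*((z-o[2])/d[...,2])[...,None]
def cloud(p,u,v,T):
    d=ray(p,u,v);d=d/(-d[...,2:3]);z=p['range_z'][np.asarray(v,int),np.asarray(u,int)]
    return (d*z[...,None])@T[:3,:3].T+T[:3,3]
E
python3 - <<'E'
from h import *
for n in ('top','side'):
    p=read_camera(n);save(p,n+'0.png');T=ext(p)
    print(n,p['orientation'],p['position'],p['fx'])
    for t in ('pack','nest','station','blank','nest_seat','knob_left','knob_right','old_pack','plunger_left'):
        for d in place_of(p,t)[:3]:
            u,v=d['at'][0]*640,d['at'][1]*480
            h={'nest_seat':.034,'knob_left':.075,'knob_right':.075,'nest':.03,'blank':.03}.get(t,0)
            print(t,round(d['confidence'],2),np.round([u,v]),onplane(p,u,v,h,T).round(3))
print(get_eef_rot(),get_time_s())
E
```

```text
top [ 0.02990878 -0.07620236 -1.55145009] [0.41477915 0.04265624 1.37407557] 495.85299122236347
pack 0.75 [445. 355.] [ 0.212 -0.339  0.   ]
pack 0.68 [443. 272.] [ 0.439 -0.333  0.   ]
pack 0.5 [398. 272.] [ 0.438 -0.206  0.   ]
nest 0.94 [309. 203.] [0.622 0.045 0.03 ]
nest 0.32 [127. 255.] [0.469 0.53  0.03 ]
station 0.95 [288. 222.] [0.57  0.103 0.   ]
blank 0.93 [262. 210.] [0.599 0.173 0.03 ]
nest_seat 0.61 [306. 200.] [0.629 0.054 0.034]
nest_seat 0.45 [443. 270.] [ 0.444 -0.324  0.034]
knob_left 0.69 [266. 246.] [0.499 0.154 0.075]
knob_right 0.68 [303. 201.] [0.62  0.06  0.075]
knob_right 0.54 [313. 236.] [0.527 0.034 0.075]
old_pack 0.73 [412. 209.] [ 0.614 -0.244  0.   ]Traceback (most recent call last):
  File "<stdin>", line 6, in <module>
ValueError: it knows: bay_left, bay_right, blank, dish, knob_left, knob_right, nest, nest_seat, old_pack, open_terminal, pack, paper_roll, screwdriver, station, terminal
```

View pics/top0.png

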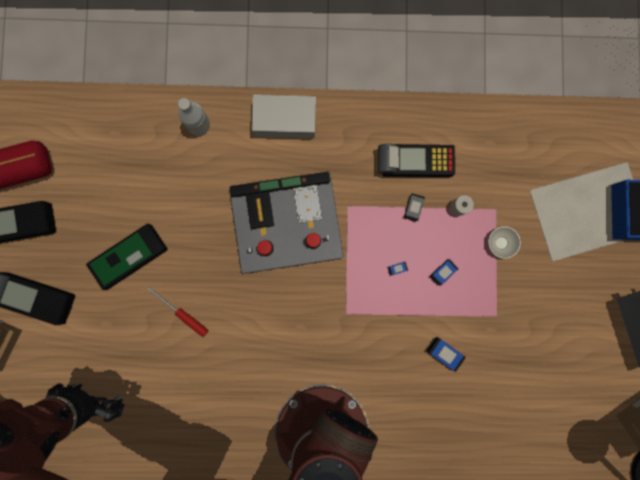

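```bash
python3 - <<'E'
from h import *
p=read_camera('side');save(p,'side0.png');T=ext(p);print(p['position'],p['orientation'])
print(get_eef_rot(),get_time_s())
E
```

```text
[ 0.12783598 -0.73165108  0.9883263 ] [ 0.73812852 -0.16260023 -0.43253991]
[-1.55841182  0.23221756 -0.23216895] 0.5
```

View pics/side0.png

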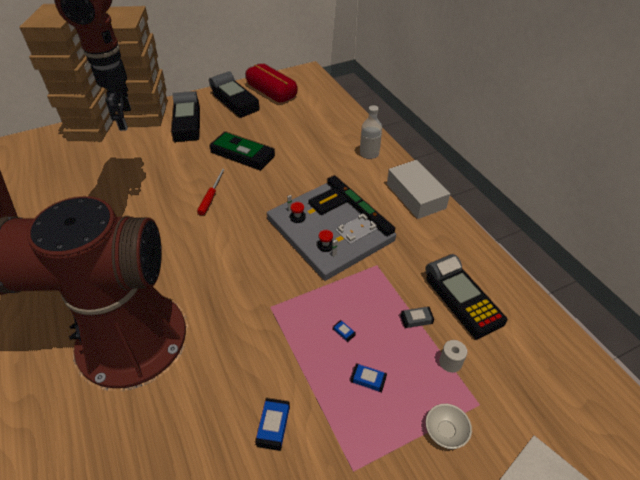

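Top view candidates for the blue pack: small at (398,268), medium at (445,272) on the mat, and large at (445,354) off the mat. 70 mm is about 25 px here, so the medium one fits. The open nest is in the right bay (309,203), with its knob at (313,240). I'll move above the medium pack and check with a close crop.

```bash
cat >> h.py <<'E'
def down(yaw):
    "rotvec, tool y down, jaw axis z at yaw in world"
    y=np.array([0,0,-1.]);z=np.array([np.cos(yaw),np.sin(yaw),0]);
    return R.from_matrix(np.stack([np.cross(y,z),y,z],1)).as_rotvec()
def snap():
    t,r=get_tcp_pos(),get_eef_rot();p=read_camera('wrist');return p,ext(p,t,r)
def masked_rect(p,T,m,zlo,zhi):
    v,u=np.nonzero(m);c=cloud(p,u,v,T);k=(c[:,2]>zlo)&(c[:,2]<zhi);c=c[k]
    (x,y),(a,b),_=cv2.minAreaRect(c[:,:2].astype(np.float32))
    bx=cv2.boxPoints(cv2.minAreaRect(c[:,:2].astype(np.float32)))
    e=[bx[1]-bx[0],bx[2]-bx[1]];l=max(e,key=np.linalg.norm)
    return np.array([x,y]),sorted([a,b]),np.arctan2(l[1],l[0]),np.median(c[:,2]),len(c)
E
python3 - <<'E'
from h import *
p=read_camera('top');T=ext(p)
for d in cut_out(p,'pack')[:4]: print(d['confidence'],d['at'],masked_rect(p,T,d['mask'],.01,.06))
r=R.from_rotvec(get_eef_rot()).as_matrix();print(r.round(2))
for yaw in (-1,0.6,2.1): print(yaw,solve_ik([.44,-.325,.2],down(yaw)))
E
```

```text
0.94 [0.6953, 0.5677] (array([ 0.43895474, -0.3316173 ]), [0.03795824944972992, 0.07128050923347473], np.float32(-0.8328337), np.float64(0.021964073547521945), 350)
0.82 [0.6961, 0.7398] (array([ 0.21714926, -0.33445239]), [0.049661148339509964, 0.09345462918281555], np.float32(0.9548483), np.float64(0.02843426795040027), 640)
0.59 [0.6264, 0.5665] (array([ 0.447007 , -0.2036379]), [0.026426883414387703, 0.04970777779817581], np.float32(-1.2691988), np.float64(0.01553461667985312), 167)
[[ 0.96 -0.    0.29]
 [-0.29 -0.    0.96]
 [ 0.   -1.   -0.  ]]
-1 [-0.76985513  0.32896774 -0.0804119   1.16141669  0.          1.80094119]
0.6 [-0.76985513  0.32896774 -0.0804119   1.16141669  0.          0.20094119]
2.1 [-0.76985513  0.32896774 -0.0804119   1.16141669  0.         -1.29905881]
```

```bash
python3 - <<'E'
from h import *
goto([.439,-.3316,.20],down(.738))
p,T=snap();save(p,'w1.png')
for d in cut_out(p,'pack')[:3]: print(d['confidence'],d['at'],masked_rect(p,T,d['mask'],.012,.06))
print(get_time_s())
E
```

```text
0.81 [0.2453, 0.149] (array([ 0.21710894, -0.33341923]), [0.05026523023843765, 0.09242992848157883], np.float32(0.96144634), np.float64(0.028583232019465665), 4118)
0.72 [0.4955, 0.425] (array([ 0.438739  , -0.32985458]), [0.03743581473827362, 0.07109984010457993], np.float32(-0.8077812), np.float64(0.021840527360119627), 2654)
0.68 [0.6445, 0.2446] (array([ 0.44740552, -0.20218757]), [0.027815287932753563, 0.049457620829343796], np.float32(-1.2529223), np.float64(0.015074251083347923), 1259)
3.7917
```

View pics/w1.png

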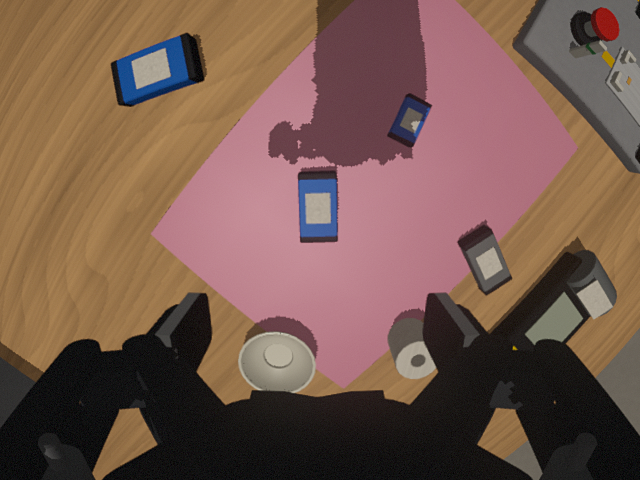

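```bash
python3 - <<'E'
from h import *
o=down(.755);x,y=.4388,-.3305
goto([x,y,.08],o);line_to([x,y,.006],.1);gripper_to(0);print('op',get_opening(),get_wrist_force())
line_to([x,y,.16],.15);print('op',get_opening(),get_wrist_force(),get_tcp_pos())
# view the nest on the way, standing off so the camera sees it
goto([.47,-.02,.25],down(np.pi/2+.1))
p,T=snap();save(p,'w2.png');np.savez('w2.npz',T=T,img=p['image'],z=p['range_z'])
for t,h in (('nest_seat',.034),('knob_right',.075),('knob_left',.075),('bay_right',.03),('bay_left',.03),('blank',.03)):
    for d in place_of(p,t)[:2]:
        u,v=d['at'][0]*640,d['at'][1]*480;print(t,round(d['confidence'],2),np.round([u,v]),onplane(p,u,v,h,T).round(4))
for t,lo,hi in (('nest',.032,.05),('station',.026,.033),('blank',.04,.06),('pack',0,.4)):
    for d in cut_out(p,t)[:2]:
        print(t,d['confidence'],d['at'],masked_rect(p,T,d['mask'],lo,hi))
print(get_time_s(),get_opening())
E
```

```text
op 0.002061341823434731 [-0.89038913 -0.16275508  0.3953305 ]
op 0.0026930206375596734 [ 0.0484957   0.18795292 -0.44187792] [ 0.43835569 -0.33008174  0.15916896]
nest_seat 0.57 [362. 327.] [0.6142 0.0479 0.034 ]
knob_right 0.74 [365. 262.] [0.5184 0.0325 0.075 ]
knob_right 0.67 [410. 285.] [0.5396 0.0848 0.075 ]
knob_left 0.79 [484. 248.] [0.4917 0.1607 0.075 ]
bay_right 0.39 [363. 330.] [0.6199 0.05   0.03  ]
blank 0.75 [460. 318.] [0.5968 0.1738 0.03  ]
nest 0.68 [0.5852, 0.6431] (array([0.59993541, 0.05769409]), [0.04517482593655586, 0.060041893273591995], np.float32(0.17204492), np.float64(0.03375418314294598), 1304)
station 0.62 [0.6542, 0.5154] (array([0.55402207, 0.10594171]), [0.21399922668933868, 0.27939242124557495], np.float32(-1.400854), np.float64(0.02952411103915456), 20586)
blank 0.81 [0.7269, 0.6567] (array([0.59681475, 0.17846781]), [0.06447472423315048, 0.09576001763343811], np.float32(0.1756718), np.float64(0.04543632496591468), 2768)
blank 0.17 [0.7519, 0.5215] (array([0.50188756, 0.15601847]), [0.006399838253855705, 0.028254065662622452], np.float32(0.067657806), np.float64(0.04375051159119975), 25)
pack 0.92 [0.2672, 0.3438] (array([ 0.4473426 , -0.20122233]), [0.02722199819982052, 0.05011647567152977], np.float32(-1.234906), np.float64(0.01519972077602963), 888)
pack 0.86 [0.1255, 0.3319] (array([ 0.43968093, -0.33792987]), [0.050075214356184006, 0.08621375262737274], np.float32(-0.81465995), np.float64(0.021670517775347814), 1684)
8.9583 -0.002607104590840352
```

View pics/w2.png

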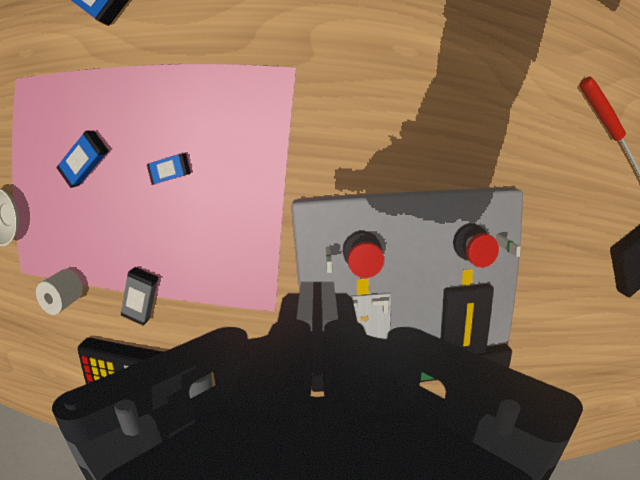

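The grip missed: the opening is 0 and the pack is still on the mat at about (83,158). I'll go back and check step by step.

```bash
python3 - <<'E'
from h import *
gripper_to(1);print(get_opening())
goto([.439,-.3305,.12],down(.755))
p,T=snap();save(p,'w3a.png')
for d in cut_out(p,'pack')[:3]: print(d['confidence'],d['at'],masked_rect(p,T,d['mask'],.012,.06))
p=read_camera('top');T=ext(p)
for d in cut_out(p,'pack')[:3]: print(d['confidence'],d['at'],masked_rect(p,T,d['mask'],.012,.04))
print(get_tcp_pos(),get_time_s())
line_to([.439,-.3305,.006],.12);print(get_tcp_pos(),get_eef_rot(),down(.755),get_wrist_force())
p,T=snap();save(p,'w3.png')
a=cv2.imread('pics/w3a.png');b=cv2.imread('pics/w3.png');cv2.imwrite('pics/w3ab.png',cv2.resize(np.hstack([a,b]),(800,300),interpolation=cv2.INTER_AREA))
E
```

```text
0.9997268003152375
0.77 [0.188, 0.116] (array([ 0.21715394, -0.33335051]), [0.05080477148294449, 0.0929359644651413], np.float32(0.9541767), np.float64(0.028572578974071672), 6035)
0.62 [0.4931, 0.4694] (array([ 0.43850252, -0.32940358]), [0.03846080228686333, 0.0696537047624588], np.float32(-0.8027337), np.float64(0.021805875470767316), 4324)
0.59 [0.6831, 0.2421] (array([ 0.4473342 , -0.20214576]), [0.027543745934963226, 0.049633003771305084], np.float32(-1.2571718), np.float64(0.015035695432789098), 1949)
0.9 [0.6927, 0.5654] (array([ 0.43845063, -0.33176649]), [0.03965635225176811, 0.07084543257951736], np.float32(-0.8056271), np.float64(0.02153868313393814), 364)
0.76 [0.6259, 0.5604] (array([ 0.44718403, -0.20402272]), [0.025847705081105232, 0.04817088693380356], np.float32(-1.2732714), np.float64(0.01607059073792594), 137)
0.36 [0.4428, 0.4804] (array([0.56527698, 0.10570512]), [0.23692448437213898, 0.2797815203666687], np.float32(-1.3980238), np.float64(0.029685238497108246), 5859)
[ 0.43973784 -0.32975279  0.12056478] 11.2167
[ 0.43945125 -0.33093251  0.00666231] [-1.47560566  0.63661251 -0.63831699] [-1.47514827  0.63746261 -0.63746261] [-1.3378579  -0.72035935  0.09449729]
```

View pics/w3ab.png

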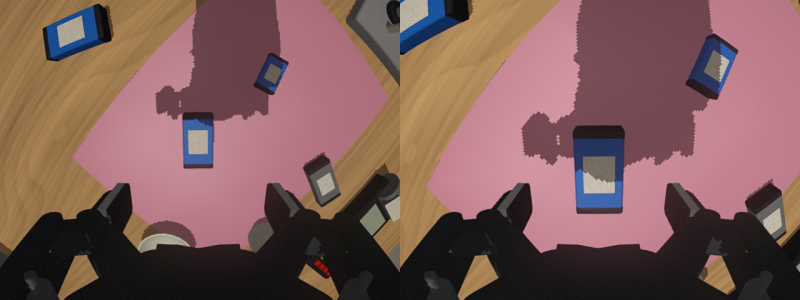

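```bash
python3 - <<'E'
from h import *
p,T=snap()
print(p['fx'],p['cx'],p['cy'],np.array(p['tool_from_camera']).round(4))
Tc=np.array(p['tool_from_camera'])
v,u=np.mgrid[240:480:1,0:640:1];u=u.ravel();v=v.ravel()
ok=p['range_z'][v,u]>0;c=cloud(p,u[ok],v[ok],Tc);u=u[ok];v=v[ok]
k=(abs(c[:,2])<.065)&(abs(c[:,0])<.03)
for z0 in np.arange(-.065,.065,.01):
    m=k&(c[:,2]>=z0)&(c[:,2]<z0+.01)
    if m.sum(): print(round(z0,3),m.sum(),'y',np.percentile(c[m,1],[1,50,99]).round(4),'x',np.percentile(c[m,0],[1,99]).round(4))
print(c[((u==215)&(v==345))|((u==210)&(v==300))])
q=np.linalg.inv(Tc)@np.array([[0,0,0,1],[0,-.019,0,1]]).T
for a in q.T:
    th=np.arctan2(np.hypot(a[0],a[1]),-a[2]);h=np.hypot(a[0],a[1]);print(p['cx']+p['fx']*th*a[0]/h,p['cy']-p['fy']*th*a[1]/h)
E
```

```text
371.64829954431775 316.9097643363663 239.31229643766758 [[ 1.100e-03 -9.657e-01 -2.597e-01 -6.580e-02]
 [ 8.000e-04  2.597e-01 -9.657e-01 -1.807e-01]
 [ 1.000e+00  9.000e-04  1.000e-03  0.000e+00]
 [ 0.000e+00  0.000e+00  0.000e+00  1.000e+00]]
-0.065 8780 y [-0.1437 -0.1168  0.0071] x [-0.0136  0.0251]
-0.055 5050 y [-0.1427 -0.0993  0.0073] x [-0.0143  0.0279]
-0.045 5205 y [-0.1426 -0.075   0.0073] x [-0.0178  0.028 ]
-0.035 5562 y [-0.1421 -0.1239  0.0073] x [-0.0182  0.028 ]
-0.025 4755 y [-0.1412 -0.1286  0.0071] x [-0.0208  0.0279]
-0.015 6387 y [-0.1412 -0.1215 -0.014 ] x [-0.0207  0.0281]
-0.005 6304 y [-0.1381 -0.122  -0.014 ] x [-0.0199  0.028 ]
0.005 6398 y [-0.1411 -0.1213 -0.014 ] x [-0.0207  0.0281]
0.015 4824 y [-0.1412 -0.1285  0.0071] x [-0.0207  0.0282]
0.025 5536 y [-0.1421 -0.1236  0.0074] x [-0.0181  0.0283]
0.035 5216 y [-0.1425 -0.0749  0.0074] x [-0.0177  0.028 ]
0.045 5081 y [-0.1428 -0.0994  0.0073] x [-0.0142  0.0281]
0.055 8765 y [-0.1436 -0.117   0.0071] x [-0.0135  0.0246]
[[ 0.02005115  0.00630754 -0.06083225]
 [ 0.05003867  0.00650869 -0.06130666]]
317.29582814800017 271.48255770333594
317.30454280762655 285.3282076713916
```

```bash
python3 - <<'E'
from h import *
def tips(n):
    p,T=snap();Tc=np.array(p['tool_from_camera'])
    v,u=np.nonzero(p['range_z']>0);c=cloud(p,u,v,Tc)
    for s in (-1,1):
        m=(abs(c[:,0])<.016)&(c[:,2]*s>.002)&(c[:,2]*s<.07)&(c[:,1]<.002)&(c[:,1]>-.06)
        if n<.6: m&=~((c[:,1]>-.0175)&(abs(c[:,2])<.022)&(c[:,1]<-.0125))
        q=c[m];
        if len(q):
            t=q[q[:,1]>np.percentile(q[:,1],97)];print(n,s,len(q),'tip y',t[:,1].mean().round(4),'z',t[:,2].mean().round(4),'x',t[:,0].mean().round(4),'inner z',np.percentile(abs(q[:,2]),2).round(4))
    return p
tips(1.)
gripper_to(.6);print(get_opening());tips(.6)
gripper_to(.5);print(get_opening());p=tips(.5);a=p['image']
gripper_to(.3);print(get_opening(),get_wrist_force());p=tips(.3)
im=np.hstack([a,p['image']])[...,::-1];cv2.imwrite('pics/w4.png',cv2.resize(im,(800,300),interpolation=cv2.INTER_AREA))
print(get_time_s(),get_tcp_pos())
E
```

```text
1.0 -1 2554 tip y -0.0135 z -0.016 x 0.0001 inner z 0.0021
1.0 1 2639 tip y -0.0133 z 0.0171 x 0.0025 inner z 0.0023
0.6000161676157998
0.6 -1 2980 tip y -0.0142 z -0.0156 x -0.0019 inner z 0.0025
0.6 1 3078 tip y -0.0143 z 0.0157 x -0.0011 inner z 0.0027
0.5014469811991196
0.5 -1 856 tip y -0.0264 z -0.0124 x -0.0003 inner z 0.0211
0.5 1 854 tip y -0.0273 z 0.0146 x -0.0017 inner z 0.0208
0.2974223459519789 [ 0.00485147 -0.76060736 -0.10206892]
0.3 -1 804 tip y -0.0326 z -0.0114 x -0.0036 inner z 0.0128
0.3 1 813 tip y -0.028 z 0.01 x -0.0028 inner z 0.0125
13.6083 [ 0.43901008 -0.33051794  0.00599878]
```

View pics/w4.png

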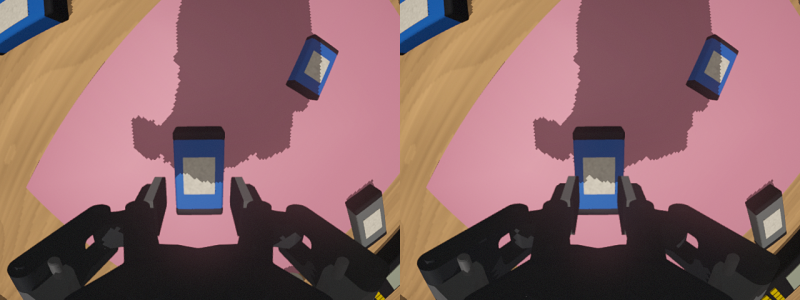

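The fingers pass over the pack: its top is 14 mm behind the declared TCP, and the tips appear to be about 28 mm behind it. I'll measure the true tips in free air.

```bash
python3 - <<'E'
from h import *
print('ttg',tcp_to_grasp if not callable(tcp_to_grasp) else tcp_to_grasp())
line_to([.439,-.3305,.10],.2)
for g in (1.,.7,.5,.45,.3,0.):
    gripper_to(g);p,T=snap();Tc=np.array(p['tool_from_camera'])
    v,u=np.nonzero(p['range_z']>0);c=cloud(p,u,v,Tc)
    r=[]
    for s in (-1,1):
        m=(abs(c[:,0])<.03)&(c[:,2]*s>-.002)&(c[:,2]*s<.075)&(c[:,1]<.03)&(c[:,1]>-.075);q=c[m]
        if len(q): r+=[np.percentile(q[:,1],[90,98,99.8]).round(4),'innerz',np.percentile(q[q[:,1]>np.percentile(q[:,1],60),2]*s,[5,95]).round(4),'x',np.percentile(q[:,0],[2,98]).round(4)]
    print(round(get_opening(),3),len(q),r)
print(get_time_s())
E
```

```text
ttg 0.0187
1.002 1683 [array([-0.0557, -0.0524, -0.0513]), 'innerz', array([0.0425, 0.0534]), 'x', array([-0.0118,  0.0099]), array([-0.0557, -0.0523, -0.0511]), 'innerz', array([0.0422, 0.053 ]), 'x', array([-0.0117,  0.0099])]
0.696 1895 [array([-0.05  , -0.0454, -0.0429]), 'innerz', array([0.0298, 0.0415]), 'x', array([-0.0117,  0.0097]), array([-0.0496, -0.0452, -0.043 ]), 'innerz', array([0.0295, 0.0413]), 'x', array([-0.0117,  0.0098])]
0.501 1790 [array([-0.0474, -0.0426, -0.0403]), 'innerz', array([0.0213, 0.0333]), 'x', array([-0.0118,  0.0096]), array([-0.0475, -0.0425, -0.0398]), 'innerz', array([0.021 , 0.0331]), 'x', array([-0.0117,  0.0097])]
0.45 1755 [array([-0.0468, -0.0421, -0.0398]), 'innerz', array([0.0192, 0.0313]), 'x', array([-0.0117,  0.0095]), array([-0.047 , -0.0421, -0.0397]), 'innerz', array([0.0189, 0.0312]), 'x', array([-0.0117,  0.0096])]
0.297 1607 [array([-0.0463, -0.0422, -0.0392]), 'innerz', array([0.0128, 0.0251]), 'x', array([-0.0118,  0.0094]), array([-0.0464, -0.042 , -0.0392]), 'innerz', array([0.0126, 0.0248]), 'x', array([-0.0117,  0.0094])]
-0.003 1472 [array([-0.0471, -0.0433, -0.0416]), 'innerz', array([-0.0013,  0.0126]), 'x', array([-0.0118,  0.0049]), array([-0.0471, -0.0432, -0.0421]), 'innerz', array([-0.0013,  0.0123]), 'x', array([-0.0118,  0.005 ])]
16.7
```

The true fingertips sit about 40 mm (half closed) to 51 mm (open) behind the declared TCP. The depth image shows it directly, and the 13 mm swing agrees. I'll apply that offset, with a force guard on the descent.

```bash
python3 - <<'E'
from h import *
gripper_to(.7)
print(line_to([.4388,-.3302,-.034],.15,stop_force=6),get_tcp_pos(),get_wrist_force())
gripper_to(0);print('op',get_opening())
line_to([.4388,-.3302,.0],.15);p,T=snap();save(p,'w5.png')
print('op',get_opening(),get_wrist_force(),get_time_s())
E
```

```text
False [ 0.43934194 -0.33071152 -0.03326834] [0.26704108 0.04248387 1.00684144]
op 0.4307631528840374
op 0.42624513485106924 [-0.23755801  0.69307857 -1.43241907] 19.0917
```

View pics/w5.png

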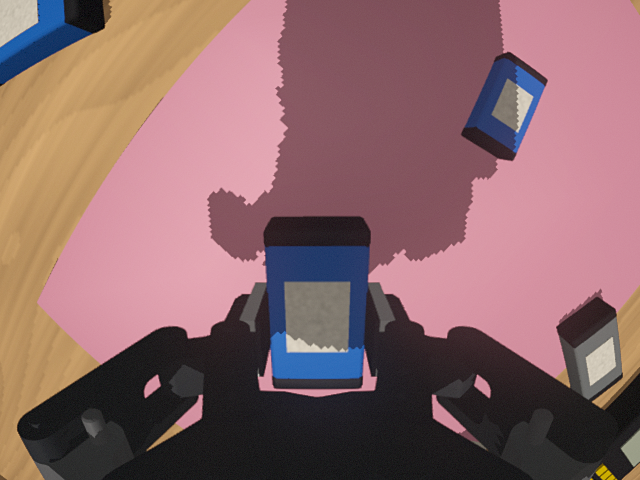

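```bash
python3 - <<'E'
from h import *
a=.174
line_to([.4388,-.3302,.11],.2)
goto([.69,.064,.14],down(np.pi/2+a));dwell(.15)
p,T=snap();save(p,'w6.png');t=get_time_s();print('tcp',get_tcp_pos(),'op',get_opening())
for d in cut_out(p,'nest')[:1]: print('nest',d['confidence'],d['at'],masked_rect(p,T,d['mask'],.031,.048),masked_rect(p,T,d['mask'],.031,.038))
for d in cut_out(p,'blank')[:1]: print('blank',d['confidence'],masked_rect(p,T,d['mask'],.04,.052))
for d in cut_out(p,'station')[:1]: print('station',d['confidence'],masked_rect(p,T,d['mask'],.027,.033))
for d in cut_out(p,'pack')[:1]:
    print('held',d['confidence'],d['at'],masked_rect(p,T,d['mask'],.1,.3), T[:3,3])
for d in place_of(p,'nest_seat')[:2]:
    u,v=d['at'][0]*640,d['at'][1]*480;print('seat',d['confidence'],[u,v],onplane(p,u,v,.034,T))
for k in ('knob_right','knob_left'):
  for d in cut_out(p,k)[:2]:
    v,u=np.nonzero(d['mask']);c=cloud(p,u,v,T)
    q=c[c[:,2]>c[:,2].max()-.006] if len(c) else c
    print(k,d['confidence'],d['at'],cv2.minEnclosingCircle(q[:,:2].astype(np.float32)),np.percentile(c[:,2],[50,95]))
print(t,get_time_s())
E
```

```text
tcp [0.6899984  0.06290822 0.14012537] op 0.426875511862078
nest 0.68 [0.5008, 0.275] (array([0.61902034, 0.05149002]), [0.06462348997592926, 0.09344685077667236], np.float32(0.17468227), np.float64(0.033807203613130554), 9873) (array([0.61902034, 0.05149002]), [0.06462348997592926, 0.09344685077667236], np.float32(0.17468227), np.float64(0.03365980632394858), 8522)
blank 0.62 (array([0.59683627, 0.17884494]), [0.06420885771512985, 0.09411313384771347], np.float32(0.1741278), np.float64(0.04553551655205687), 8340)
station 0.43 (array([0.56328845, 0.1079617 ]), [0.18903686106204987, 0.28074705600738525], np.float32(-1.3946748), np.float64(0.029645593602359327), 39744)
held 0.69 [0.4939, 0.6181] (array([0.68847483, 0.06309469]), [0.03939952328801155, 0.07067105919122696], np.float32(0.16530937), np.float64(0.1945712760742892), 16786) [0.62522125 0.05175823 0.32075694]
seat 0.96 [315.072, 134.88000000000002] [0.62008335 0.04918202 0.034     ]
seat 0.65 [498.816, 2.784] [0.47112683 0.18070346 0.034     ]
knob_right 0.72 [0.5036, 0.019] ((0.6252212524414062, 0.05175822973251343), 9.999999747378752e-05) [0.07404063 0.07576417]
knob_left 0.58 [0.7723, 0.0271] ((0.6252212524414062, 0.05175822973251343), 9.999999747378752e-05) [0.07423783 0.07575867]
knob_left 0.31 [0.5002, 0.0175] ((0.5262559652328491, 0.035907015204429626), 0.016272244974970818) [0.07411722 0.07577196]
21.7 22.05
```

View pics/w6.png

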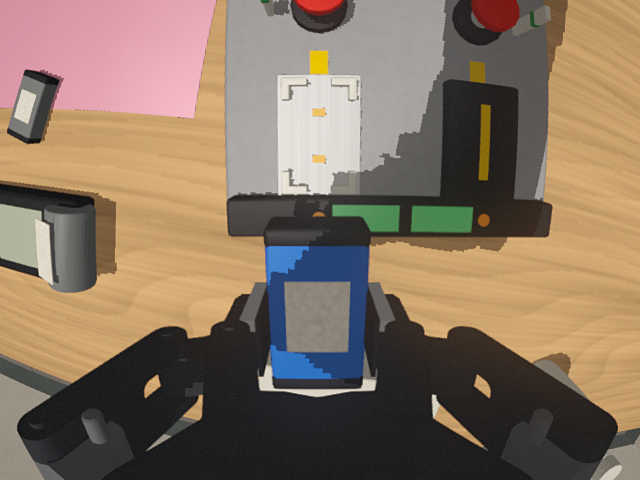

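Nest plate at columns 278–360, rows 75–195, centre about (0.620, 0.0515), yaw 0.174. The held pack sits about 1.5 mm behind the TCP. Now I'll place it.

```bash
python3 - <<'E'
from h import *
x,y=.6216,.0514;o=down(np.pi/2+.178)
goto([x,y,.04],o);line_to([x,y,.012],.1);print(get_tcp_pos())
s=line_to([x,y,-.002],.03,stop_force=4);print(s,get_tcp_pos(),get_wrist_force(),get_opening())
gripper_to(.75);line_to([x,y,.08],.2)
goto([.69,.064,.09],o);dwell(.1)
p,T=snap();save(p,'w7.png')
for d in cut_out(p,'pack')[:1]: print('pack',d['confidence'],d['at'],masked_rect(p,T,d['mask'],.045,.065))
print(get_time_s())
E
```

```text
[0.62222497 0.05144946 0.01231281]
True [0.62201579 0.05141901 0.00119215] [-1.58119003 -0.03721143  6.9491186 ] 0.4302872062562447
pack 0.65 [0.4908, 0.284] (array([0.62077808, 0.05126236]), [0.038398001343011856, 0.07040442526340485], np.float32(0.1808227), np.float64(0.05580915289415775), 7819)
24.975
```

View pics/w7.png

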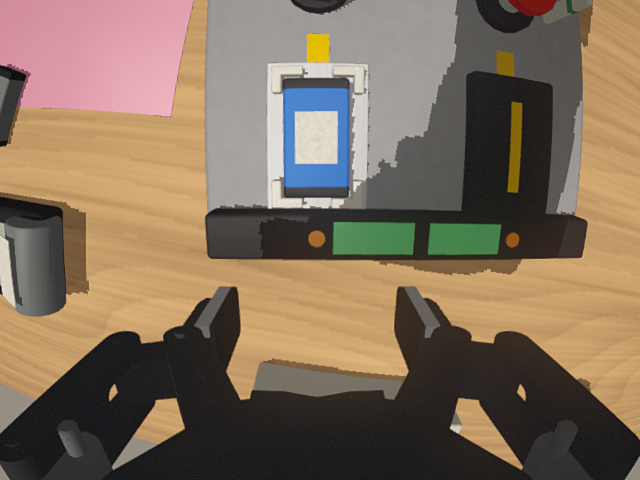

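Pack is seated: top at 0.0558 (34 + 22 mm), centred to about 1 mm. Next is the knob, computed at about (0.5178, 0.0334). I'll use shut fingers with the jaw axis along tester x, so the gauge post stays clear.

```bash
python3 - <<'E'
from h import *
k=np.array([.5178,.0334]);o=down(.174)
line_to([.69,.064,.12],.2);gripper_to(0)
goto([*k,.085],o);line_to([*k,.045],.15);dwell(.3)
f0=np.array(get_wrist_force());print(get_tcp_pos(),f0,get_opening())
s=line_to([*k,.024],.02,stop_force=2.2);dwell(.2);print(s,get_tcp_pos(),np.array(get_wrist_force())-f0,get_time_s())
p,T=snap();save(p,'w8.png')
for kk in ('knob_right','knob_left'):
  for d in cut_out(p,kk)[:2]:
    v,u=np.nonzero(d['mask']);c=cloud(p,u,v,T);print(kk,d['confidence'],d['at'],np.median(c,0),np.percentile(c[:,2],[50,80,95]))
E
```

```text
[0.51842622 0.03336789 0.04572416] [ 0.97878754 -0.53086567 -0.02245772] 0.0019837155109920833
True [0.51776383 0.03340468 0.0349637 ] [-0.23855277  0.36438176  2.54862737] 28.775
knob_right 0.19 [0.4975, 0.0154] [0.4978078  0.14908012 0.07430664] [0.07430664 0.07504231 0.07570883]
knob_left 0.76 [0.4931, 0.0248] [0.49774176 0.1491661  0.07428653] [0.07428653 0.07503641 0.07570493]
```

View pics/w8.png

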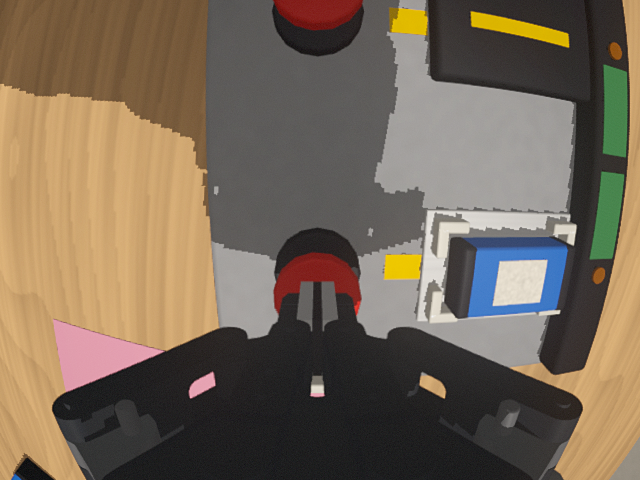

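The shut fingertips rest on the right knob at about (318,285), and 2.5 N matches the spring preload. Pressing about 10 mm further.

```bash
python3 - <<'E'
from h import *
k=np.array([.5178,.0334]);f0=np.array([.979,-.531,-.022])
s=line_to([*k,.0252],.03,stop_force=6);dwell(.4);print(s,get_tcp_pos(),np.array(get_wrist_force())-f0,get_qd())
p,T=snap();save(p,'w9.png')
im=p['image'].astype(int)
red=(im[...,0]>90)&(im[...,1]<50)&(im[...,2]<50)
v,u=np.nonzero(red);c=cloud(p,u,v,T)
for n,q in (('right',[.5178,.0334]),('left',[.4965,.155])):
    m=np.hypot(*(c[:,:2]-q).T)<.024; print(n,m.sum(),np.percentile(c[m,2],[5,50,80,95]).round(4))
for d in cut_out(p,'pack')[:2]: print('pack',d['confidence'],d['at'],masked_rect(p,T,d['mask'],.05,.062))
print(get_time_s())
E
```

```text
False [0.51777781 0.03339393 0.02499264] [-1.40659984 -0.03336283  5.52299495] [ 0.00025936  0.00144865 -0.00103702  0.00107236 -0.00077367 -0.00014739]
right 2525 [0.0577 0.0628 0.0634 0.064 ]
left 1412 [0.0679 0.0739 0.0749 0.0755]
pack 0.79 [0.0333, 0.9933] (array([0., 0.]), [0.0, 0.0], np.float32(0.0), np.float64(nan), 0)
pack 0.76 [0.8003, 0.584] (array([0.62036669, 0.05146767]), [0.03863135352730751, 0.07095607370138168], np.float32(0.18020074), np.float64(0.05573039030961416), 8393)
29.8917
  return _methods._mean(a, axis=axis, dtype=dtype,
  ret = ret.dtype.type(ret / rcount)
```

View pics/w9.png

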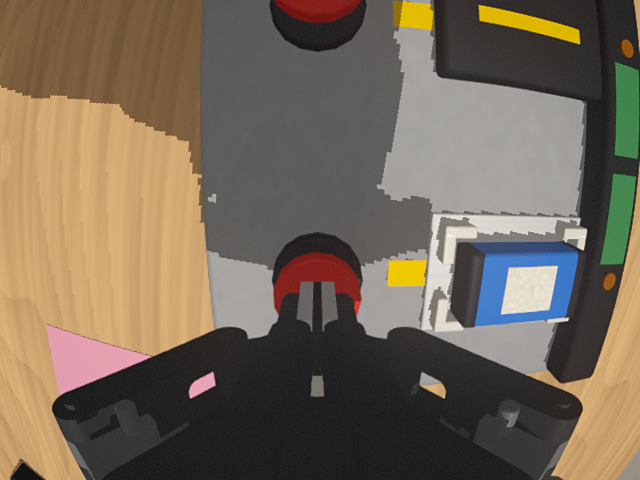

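```bash
python3 - <<'E'
from h import *
line_to([.5178,.0334,.0259],.03);dwell(.5);print(get_tcp_pos(),np.array(get_wrist_force())+[-.979,.531,.022])
p,T=snap();im=p['image'].astype(int);v,u=np.nonzero((im[...,0]>90)&(im[...,1]<50)&(im[...,2]<50));c=cloud(p,u,v,T)
for q in ([.5178,.0334],[.4965,.155]):
    m=np.hypot(*(c[:,:2]-q).T)<.024; print(np.percentile(c[m,2],[50,80,95]).round(4))
print(get_time_s());job_done()
E
```

```text
[0.51776742 0.03342527 0.02569428] [-0.70512625  0.29526663  5.14956695]
[0.0635 0.0641 0.0646]
[0.074  0.0749 0.0756]
30.6917
the job is handed in; nothing more can be done
```

I put the 70 × 38 mm blue pack from the mat into the open nest in the right bay and let go of it. I then pressed the right plunger to about half travel with the shut fingertips. I handed the job in at about 31 s, still holding it there.

**Last checks:**
- **Pack:** it lies flat, with its top at 55.7 mm against the 56 mm expected. It is centred within about 1 mm, and its angle is within 0.01 rad of the nest. I checked this just before a final 0.7 mm upward correction of the plunger press.
- **Pressed knob:** depth readings put its travel at 10.5–11 mm.
- **Push force:** about 5.1 N, which by the spring figures suggests 8 mm or a little less. This disagrees with the depth readings, but both are inside the 7–13 mm band.
- **Other plunger:** the left one is up, at about 75 mm.
- **Bystanders:** I saw none moved, but I did not measure them again at the end.

**What went wrong:** the first grasp closed above the pack without touching it. The real fingertips sit about 40 mm behind the stated TCP (about 51 mm when open), not at it. I measured this in the wrist depth image and corrected for it, and the second grasp held.

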